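Hold the enable paddle while a circuit panel is inspected

ROBOT

A 6-joint arm with a two-finger parallel gripper is mounted at the origin on the work surface. World frame = base frame: x ahead of the robot, y to its left, z up, the work surface at z = 0. Lengths are in m, angles in degrees, forces in N, time in s.
With the tool pointing down it reaches from about 0.35 to 0.875 m from the base axis. Payload 4.2 kg.
Tool frame: the origin (TCP) lies midway between the tips of the shut fingers; the grasp point (between the pads) lies 19 mm behind it; z points along the fingers, y is the line along which they close (so a half turn about z gives the same grasp; the last joint's range is limited). The gripper opens to 87 mm and grips with 3 to 60 N. Pads are 19 mm wide; open, the fingers measure 117 mm over their backs; the gripper's body (75 mm by 190 mm) begins 51 mm behind the grasp point.
Start: joints at [-61.501, 22.042, 0.453, 0, -68.411, -14.817], TCP at [0.148, -0.607, 0.223] pointing down, gripper open.
Joint ranges: [-179.83, 179.83], [-69.29, 118.12], [-61.27, 80.66], [-181.25, 117.63], [-171.15, -9.14], [-177.46, 177.46]. Speed limits (degrees/s): [159.86, 159.86, 180, 180, 180, 180].

INTERFACE

Orientations are given as [roll, pitch, yaw] about the fixed x, y, z axes, in that order (R = Rz(yaw) Ry(pitch) Rx(roll)).
In Python, from workcell import env gives the robot as it stands. The module is installed in compiled form; this text tells all that it offers. Calls block until the motion is done:
- env.goto(position, orientation): joint-space move of the TCP to a pose.
- env.move_straight(position, rotation=None, rate=0.15, force_limit=None): straight line of the TCP; rotation=None keeps the orientation; rate is the mean speed in m/s. With force_limit (N) it stops when the force on the tool has changed by that much, and returns True; else False.
- env.set_joints(angles): joint-space move.
- env.gripper_to(opening, grasp_force=None): opening from 0.0 (shut) to 1.0 (fully open); grasp_force is the grip in N (None keeps the last); returns when the fingers have stopped.
- env.dwell(seconds).
- env.inverse_kinematics(position, orientation): joint angles nearest the present ones, or None.
- env.read_state(): the state.
- env.grab_frame(name): name is "side" or "top" or "wrist"; returns a dict with "image" (420x560x3 uint8, blue, green, red), "fx", "fy", "cx", "cy" (pixels), "position" and "orientation" of the camera in the world. Camera axes: x right, y up, looking along -z (the intrinsics and any distortion apply to the point x, -y, -z); pixel columns grow to the right and rows downward; lengths in m; the calibration is good to about 2 mm. A picture is of the moment at which its call begins. There is no depth.
A pose or a line that the arm cannot do raises env.Unreachable and nothing moves.
- env.close_job(): hands the job in; it is judged then, once.
Trained networks look in a picture, given as the dict that the camera call returned (one of the last four; its "shot" number tells which), for a name from the list of things; names that differ only in an ending like _2 or _b are one class to them, and where a whole thing is asked for, a point or a joint stands for the part that bears it (a point fixed in the world has none). Each returns a list of dicts, best first, with "score" (0 to 1); they miss things now and then, are a little off and sometimes report something else, mostly with a low value. They report only what shows in the picture. A call takes as long as a camera call. They do not tell look-alikes from the thing itself.
- env.search_frame(picture, thing): "xyz" ([x, y, z] in m, in world coordinates, good to about 4 mm: the middle of the surface that is visible of it).
- env.trace(picture, thing): "mask" (420x560 bool, what is visible of it).
The state is a dict: "clock": time; "joint_positions": joint angles; "qvel": joint speeds; "joint_torque": joint torques, N m; "position": TCP position; "tool_rot": TCP orientation; "force": force on the tool from outside, world axes, zero at the start; "wrist_torque": the same for the moment, N m; "opening": opening from 0.0 (shut) to 1.0 (fully open); "finger_force": force on a finger pad.
Only numpy, scipy, OpenCV 4.12 (cv2) and the standard library are available. Lean on these libraries where they do the work, as an engineer would, in place of code of your own. Each camera call takes 0.05 s, during which the arm holds its last target. There are 200 camera calls.

TASK

Take the green circuit panel out of the rack and lean it back on the inspection rest, against the white back plate and behind the orange lip, squarely, roughly centred and with its component side towards the little camera, and let go of it. Only then press the black dead-man paddle of the yellow enable station half-way down, so that its free end stands at the green band (never right down, which trips the stop), and finish while still holding it there with the gripper. Leave the blue panel in the rack, the multimeter and the spool of solder alone.

Things in the scene. Friction and masses are not known exactly. Their poses are not given: they have to be found in the camera images.
- panel: Green circuit panel: rigid slab in a green frame, 110 wide (its y), 120 tall (z), 10 thick (x), about 220 g. Origin: centre of its bottom edge. +x is the component side (green board, parts up to 3 mm proud at heights 50-79); -x the plain grey back. The top 33 mm is bare frame, to pinch across the 10 mm. Starts upright in either rack slot.
- spare: Panel in a blue frame, same size and shape as the green one, upright in the other slot. To be left alone.
- rack: Fixed black rack, base 170 (x) x 130 (y) x 10 high, origin centre of underside, left or right of the rest. Slots along y at x = -45 and +45, each between two grey walls (4 thick, 14 apart) reaching 44 above the bench. Panels stand on the base, component side to the rack's +x, top edges 130 above the bench.
- rest: Fixed inspection rest. Origin at bench level below the foot of the back plate's front face. Grey ledge 130 wide (y), flat, 12 above the bench, x = -67 to 33. White back plate 100 wide: front face starts at x = 0 on the ledge and slopes back (to -x) 20 degrees from vertical, 70 long, top 78 above the bench. A panel's bottom stands between plate and lip.
- rest_lip (a point): Middle of the top of the rest's orange lip, which crosses the ledge from x = 26 to 32 of the rest, 10 above the ledge.
- rest_camera (a point): Centre of the rest's little black camera, on a low boom in front (+x) of the rest: it takes up x = 140 to 180, 40 wide, top 66 above the bench.
- station: Fixed yellow enable station, left or right of the rest, 165 (x) x 84 (y) x 42 high, origin centre of underside. A black paddle 44 wide is hinged at its +x end (hinge at x = 62, 85 above the bench, between dark cheeks reaching 94) and points to its -x end, 116 long; its top is 93 above the bench at rest.
- gauge (a point): Middle of the green band on the station's +y gauge strip; a like strip stands at -y. The strips (94 high) flank the paddle's free end at y = 34 and -34. Half-way down, the paddle's top edge is at the green band, 72 to 84 above the bench; the red part below 66 means too far.
- paddle_pad (a point): Middle of the rubber pad on the paddle's upper face, 90 from the hinge and 8 above it: the place to press, straight down. It moves with the paddle (25 mm over the full travel).
- paddle (a joint): Angle of the paddle: 0 at rest, 0.28 rad right down; half-way is 0.14 (pad about 12.5 mm lower). Spring-returned: pressing at the pad takes about 3 N to start, 8 N at half-way, 13 N right down; it springs back if let go.
- meter: Blue multimeter lying on the bench, 85 (x) x 165 (y) x 36 high, origin at the centre of its underside. Bystander.
- spool: Red solder spool standing on its flange, 54 diameter, 45 high, origin at the centre of its underside. Bystander.
Things that resemble listed ones, but are neither listed nor needed, are in the scene too. What is shaped like the panel but brown or red is not meant.

How it is judged:
By the outcome, as a careful person would: the job done as asked, in the order asked, and still so for the second after the job is handed in, while the arm keeps its last pose, push and grip.
It also fails if it takes over 53 s, if anything falls off the work surface, if the arm or the gripper's body presses on something with over 40 N, if the wrist force passes 120 N, or if a joint passes its speed limit or range.

## Working session

There is one attempt and no reset: what is moved stays moved. The work goes in short steps, each a Python script; the robot and the scene stay as the last script left them, time stands still between calls to the robot, and variables do not carry over. Pictures are saved under pics/ and viewed, at most 10 in all, crops included, and the job is handed in when it is done.

```bash
mkdir -p pics; python3 - <<'E'
from workcell import env
import cv2,numpy as np
ims=[]
for n in("top","side"):
    f=env.grab_frame(n); ims.append(f["image"]); print(n,f["position"],f["orientation"],f["fx"],f["fy"],f["cx"],f["cy"],[k for k in f])
    cv2.imwrite(f"pics/{n}0.png",f["image"])
    for t in("panel","spare","rack","rest","rest_lip","rest_camera","station","gauge","paddle_pad","meter","spool"):
        print(t,[(np.round(d["xyz"],3).tolist(),round(d["score"],2)) for d in env.search_frame(f,t)[:3]])
print(env.read_state())
E
```

```text
top [0.39202665 0.09752189 1.48766701] [  5.92896024   0.15751234 -91.3927432 ] 517.9142023154219 517.9142023154219 272.1474108987034 207.53372635250665 ['image', 'fx', 'fy', 'cx', 'cy', 'position', 'orientation', 'shot']
panel [([0.344, 0.12, 0.121], 0.8), ([0.652, 0.489, 0.094], 0.6), ([0.484, 0.502, 0.084], 0.59)]
spare [([0.399, 0.272, 0.132], 0.52)]
rack [([0.445, 0.28, 0.006], 0.71)]
rest [([0.527, 0.03, 0.016], 0.98)]
rest_lip [([0.525, 0.028, 0.012], 0.63)]
rest_camera [([0.531, 0.032, 0.013], 0.97)]
station []
gauge [([0.457, -0.289, 0.041], 0.74)]
paddle_pad [([0.463, -0.302, 0.096], 0.83)]
meter [([0.701, -0.293, 0.038], 0.88)]
spool [([0.698, 0.252, 0.045], 0.65)]
side [-0.19302435  0.8802399   0.75672065] [  57.29839041    1.1728102  -137.9948612 ] 398.1559309006807 398.1559309006807 280.1811508301124 205.69755106995802 ['image', 'fx', 'fy', 'cx', 'cy', 'position', 'orientation', 'shot']
panel [([0.334, 0.559, 0.071], 0.95), ([0.34, 0.126, 0.068], 0.92), ([0.471, 0.52, 0.071], 0.82)]
spare [([0.514, 0.035, 0.019], 0.68), ([0.691, 0.259, 0.031], 0.54)]
rack [([0.396, 0.31
[... 387 characters left out ...]
2], 0.67)]
{'clock': 1.2, 'joint_positions': array([-6.15010004e+01,  2.20413476e+01,  4.51340334e-01,  3.07616218e-03,
       -6.84103451e+01, -1.48178803e+01]), 'qvel': array([ 0.04030723, -0.03277818,  0.01340801, -0.03023562, -0.04809052,
       -0.00210531]), 'joint_torque': array([-6.28810321e-04, -3.90473664e+01,  1.87624115e+01,  4.22440588e+00,
        1.54301443e-02, -2.51501945e-05]), 'position': array([ 0.1478409 , -0.60724225,  0.22255275]), 'tool_rot': array([-1.79999609e+02, -2.85536366e-03, -1.66317749e+02]), 'force': array([-0.2775022 , -0.78954046, -0.52065333]), 'wrist_torque': array([0.08226776, 0.00858873, 0.00745617]), 'finger_force': 0.0, 'opening': 0.9985182747885107}
```

View pics/top0.png

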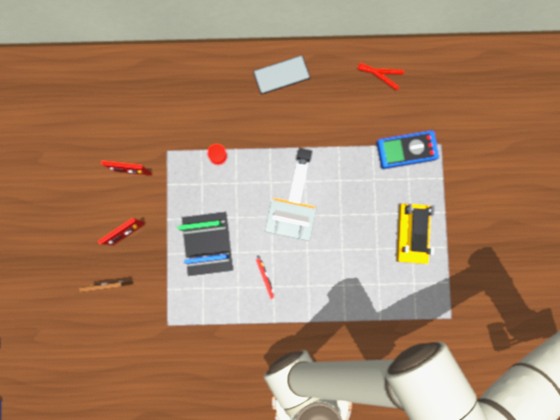

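View pics/side0.png

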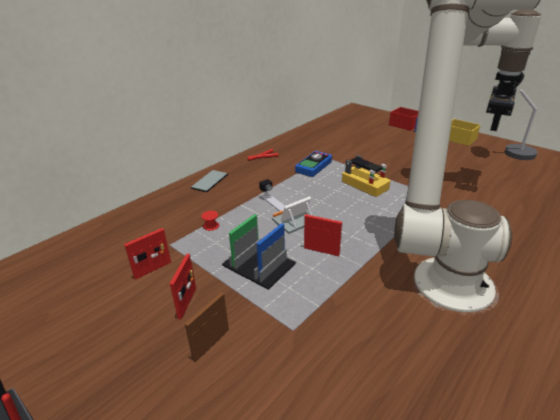

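```bash
python3 - <<'E'
from workcell import env
import cv2,numpy as np,pickle
sh={}
for i,(p,o) in enumerate([([.42,.20,.40],[180,0,90]),([.42,.10,.40],[180,0,90])]):
    try: env.goto(p,o)
    except env.Unreachable as e: print("unreach",p); continue
    s=env.read_state()
    f=env.grab_frame("wrist"); sh[i]=f; cv2.imwrite(f"pics/w{i}.png",f["image"])
    print(s["clock"],s["joint_positions"].round(1),f["position"],f["orientation"],f["fx"],f["cx"],f["cy"])
    for t in("panel","spare","rack","rest","rest_lip","rest_camera"):
        print(t,[(np.round(d["xyz"],3).tolist(),round(d["score"],2)) for d in env.search_frame(f,t)[:3]])
pickle.dump(sh,open("sh.pkl","wb"))
cv2.imwrite("pics/w01.png",cv2.resize(np.vstack([sh[k]["image"] for k in sh]),None,fx=.71,fy=.71,interpolation=cv2.INTER_AREA))
E
```

```text
4.25 [ 45.5   1.6  -1.    0.  -87.4 134.4] [0.41977057 0.26616709 0.56153506] [-1.44391495e+01  7.57072385e-02  1.10667565e-02] 347.9925652631239 275.65568867403175 208.79637351434712
panel [([0.487, 0.292, 0.123], 0.96), ([0.344, 0.122, 0.088], 0.76), ([0.508, 0.078, 0.01], 0.46)]
spare [([0.408, 0.282, 0.132], 0.71), ([0.506, 0.079, 0.012], 0.65)]
rack [([0.44, 0.286, 0.004], 0.64)]
rest [([0.506, 0.073, 0.011], 0.66)]
rest_lip [([0.509, 0.075, 0.013], 0.56)]
rest_camera [([0.505, 0.079, 0.009], 0.89)]
5.0833 [ 35.   -2.1  -4.6  -0.  -87.4 144.9] [0.41945369 0.16566497 0.56203927] [-14.38330099   0.01937628  -0.03197724] 347.9925652631239 275.65568867403175 208.79637351434712
panel [([0.487, 0.27, 0.108], 0.7), ([0.346, 0.121, 0.12], 0.67), ([0.533, 0.03, 0.012], 0.25)]
spare [([0.41, 0.262, 0.13], 0.77)]
rack [([0.44, 0.27, 0.007], 0.84)]
rest [([0.532, 0.026, 0.012], 0.79)]
rest_lip [([0.531, 0.031, 0.013], 0.62)]
rest_camera [([0.532, 0.034, 0.012], 0.56)]
```

View pics/w01.png

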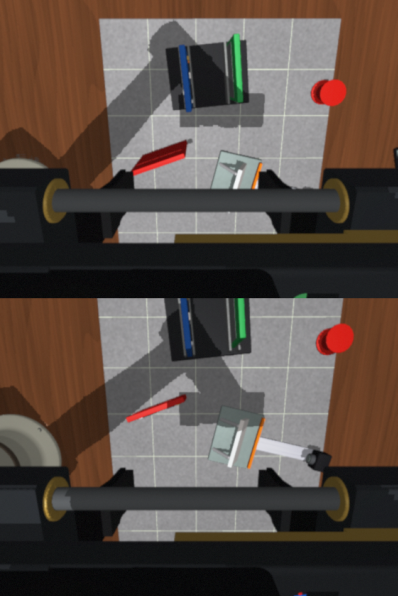

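```bash
python3 - <<'E'
import cv2,numpy as np
a=cv2.imread("pics/w0.png")[40:160,228:358]; b=cv2.imread("pics/w1.png")[140:280,280:475]
a=cv2.resize(a,None,fx=3,fy=3,interpolation=cv2.INTER_CUBIC);b=cv2.resize(b,None,fx=2,fy=2,interpolation=cv2.INTER_CUBIC)
b=cv2.copyMakeBorder(b,0,a.shape[0]-b.shape[0],0,0,0)
c=np.hstack([a,b]);print(a.shape,c.shape);cv2.imwrite("pics/c.png",c)
for n,lo,hi in(("w0",(45,110,60),(85,255,255)),("w1",(8,150,120),(20,255,255))):
    m=cv2.inRange(cv2.cvtColor(cv2.imread(f"pics/{n}.png"),cv2.COLOR_BGR2HSV),lo,hi)
    for k in cv2.findContours(m,0,2)[0]:
        if cv2.contourArea(k)>40: print(n,cv2.contourArea(k),cv2.boxPoints(cv2.minAreaRect(k)).round(1).tolist())
E
```

```text
(360, 390, 3) (360, 780, 3)
w0 77.5 [[414.0, 419.0], [414.0, 412.0], [432.0, 412.0], [432.0, 419.0]]
w0 1062.0 [[319.20001220703125, 48.599998474121094], [337.3999938964844, 47.599998474121094], [343.0, 143.8000030517578], [324.8999938964844, 144.8000030517578]]
w1 218.5 [[347.5, 238.1999969482422], [368.8999938964844, 168.10000610351562], [373.0, 169.3000030517578], [351.6000061035156, 239.5]]
```

View pics/c.png

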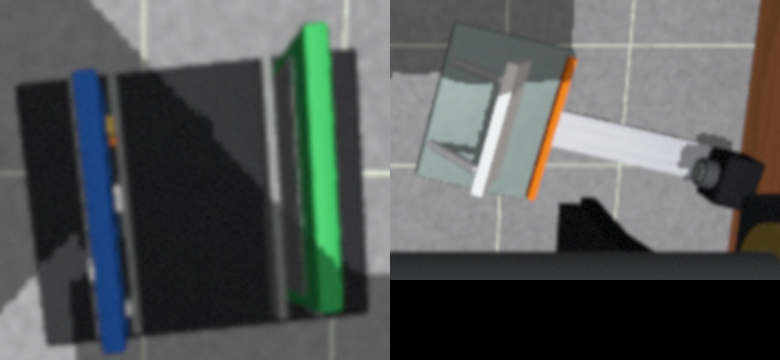

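```bash
cat > h.py <<'E'
import numpy as np
from scipy.spatial.transform import Rotation as R
from scipy.optimize import least_squares
def rot(o): return R.from_euler("xyz",o,degrees=True).as_matrix()
def proj(f,P):
    q=(np.atleast_2d(P)-f["position"])@rot(f["orientation"])
    return np.c_[f["cx"]+f["fx"]*q[:,0]/-q[:,2], f["cy"]-f["fy"]*q[:,1]/-q[:,2]]
def place(p,L):
    L=np.asarray(L,float); return np.array([*p[:3]])+L@R.from_euler("z",p[3]).as_matrix().T
def fit(obs,p0,z=True):
    # obs: list of (frame, local pts, pixels); fit x,y,z,yaw
    full=lambda p: p if z else [p[0],p[1],p0[2],p[2]]
    r=least_squares(lambda p:np.concatenate([(proj(f,place(full(p),L))-u).ravel() for f,L,u in obs]),p0 if z else [p0[0],p0[1],p0[3]],x_scale=.01)
    return np.array(full(r.x)),np.sqrt(np.mean(r.fun**2))
E
python3 - <<'E'
from h import *; import pickle
sh=pickle.load(open("sh.pkl","rb"))
a=lambda *q: np.array(q)/3+[228,40]
b=lambda *q: (np.array(q)-[390,0])/2+[280,140]
obs={"rack":(sh[0],np.array([[-85,65,10],[85,65,10],[85,-65,10],[-85,-65,10]])/1e3,a((17,86),(355,50),(367,312),(47,345)),[.44,.28,0,.1]),
"panel":(sh[0],np.array([[-5,55,130],[5,55,130],[5,-55,130],[-5,-55,130]])/1e3,a((303,24),(328,24),(343,312),(318,312)),[.487,.28,0,.1]),
"ledge+lip":(sh[1],np.array([[-67,65,12],[-67,-65,12],[33,-65,12],[32,65,22],[32,-65,22]])/1e3,b((455,24),(416,176),(532,199),(576,59),(537,199)),[.5,.04,0,-.2])}
for k,(f,L,u,p0) in obs.items():
    for z in(True,False):
        p,e=fit([(f,L,u)],p0,z); print(k,z,p.round(4),np.degrees(p[3]).round(1),"rms",e.round(2))
        if not z: print((proj(f,place(p,L))-u).round(1).tolist())
E
```

```text
rack True [ 0.4465  0.2838 -0.0095  0.0992] 5.7 rms 0.18
rack False [0.446  0.2834 0.     0.0991] 5.7 rms 0.87
[[-1.2, -0.6], [0.9, -0.9], [0.8, 1.0], [-0.5, 0.8]]
panel True [ 0.4911  0.2912 -0.0051  0.0966] 5.5 rms 0.32
panel False [0.4903 0.2909 0.     0.0972] 5.6 rms 0.51
[[-0.2, -0.1], [0.2, -1.0], [-0.1, 0.2], [0.1, 1.0]]
ledge+lip True [ 0.5312  0.0349 -0.0205 -0.2179] -12.5 rms 1.34
ledge+lip False [ 0.5275  0.0398  0.     -0.2171] -12.4 rms 1.85
[[-0.6, -0.8], [0.1, 0.6], [0.4, 1.4], [1.5, -3.9], [-1.4, 3.3]]
```

```bash
python3 - <<'E'
from workcell import env
import cv2,numpy as np,pickle
sh=pickle.load(open("sh.pkl","rb"))
env.goto([.52,-.06,.30],[180,0,90])
f=env.grab_frame("wrist"); sh[2]=f; cv2.imwrite("pics/w2.png",f["image"])
pickle.dump(sh,open("sh.pkl","wb"))
m=f["image"][20:250,140:420]
print(env.read_state()["clock"],f["position"]);cv2.imwrite("pics/c2.png",cv2.resize(m,None,fx=2.6,fy=2.6,interpolation=cv2.INTER_CUBIC))
E
```

```text
6.3417 [0.51953612 0.00690743 0.46246978]
```

View pics/c2.png

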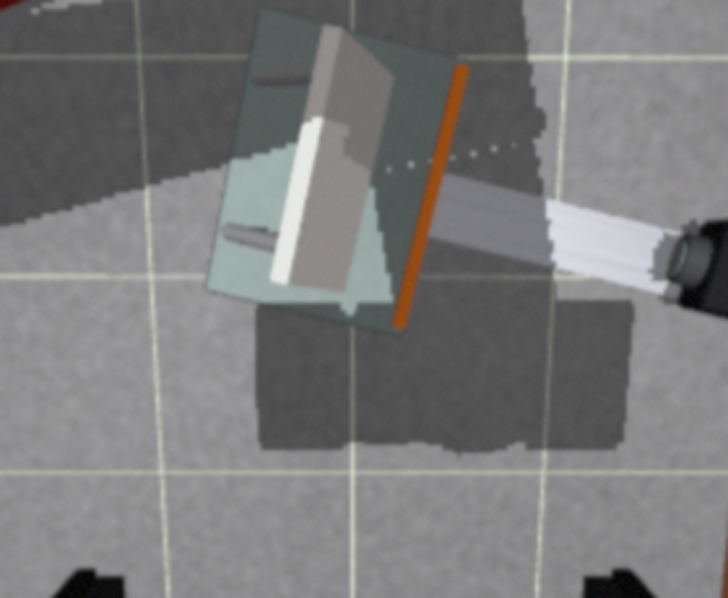

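```bash
python3 - <<'E'
from h import *; import pickle
sh=pickle.load(open("sh.pkl","rb"))
b=lambda *q: (np.array(q)-[390,0])/2+[280,140]
c=lambda *q: np.array(q)/2.6+[140,20]
m=lambda *q: np.array(q)/1e3
led=m((-67,65,12),(-67,-65,12)); 
o1=(sh[1],led,b((455,24),(416,176)))
L2=np.r_[led,m((0,50,12),(0,-50,12),(-24,50,78),(-24,-50,78))]; o2=(sh[2],L2,c((260,10),(207,290),(393,76),(345,291),(343,28),(290,286)))
lip=m((32,60,22),(32,-60,22))
for nm,ob in(("w2",[o2]),("both",[o1,o2]),("lip60",[o1,o2,(sh[2],lip,c((469,66),(404,329))),(sh[1],lip,b((576,59),(537,199)))])):
  for z in(True,False):
    p,e=fit(ob,[.53,.04,0,-.2],z); print(nm,z,p.round(4),np.degrees(p[3]).round(2),"rms",e.round(2))
    if not z: print([(proj(f,place(p,L))-u).round(1).tolist() for f,L,u in ob])
E
```

```text
w2 True [ 0.5276  0.0398 -0.0057 -0.2231] -12.78 rms 0.52
w2 False [ 0.5279  0.0392  0.     -0.2234] -12.8 rms 0.73
[[[-0.5, -1.7], [-0.5, 1.0], [0.8, 0.1], [0.7, 0.8], [-0.2, 0.1], [-0.2, -0.0]]]
both True [ 0.5278  0.0395 -0.0036 -0.2229] -12.77 rms 0.55
both False [ 0.5278  0.0392  0.     -0.2241] -12.84 rms 0.67
[[[0.0, -0.7], [0.1, 0.6]], [[-0.5, -1.7], [-0.5, 0.9], [0.8, 0.2], [0.7, 0.9], [-0.2, 0.1], [-0.3, -0.0]]]
lip60 True [ 0.5277  0.0394 -0.0031 -0.2231] -12.78 rms 0.57
lip60 False [ 0.5276  0.0393  0.     -0.2231] -12.79 rms 0.68
[[[-0.2, -0.7], [0.0, 0.6]], [[-0.8, -1.8], [-0.7, 0.9], [0.6, 0.1], [0.5, 0.8], [-0.4, 0.0], [-0.4, -0.1]], [[0.4, -0.2], [1.0, 0.3]], [[0.9, -0.3], [-0.8, 0.9]]]
```

```bash
cat > plan.py <<'E'
from h import *
P0=np.array([.4905,.290,.010]); RP0=rot([0,0,5.6])
RG=rot([180,0,95.6]); TG=P0+[0,0,.086]           # tool at grasp
G=RP0.T@RG; t=RP0.T@(TG-P0)
YR=-12.8; RR=rot([0,0,YR]); FOOT=np.array([.5277,.0393,.012])
RT=RR@rot([0,-20,0])
def tool(along=0,normal=0,lat=0):
    o=FOOT+RT@np.array([.005+normal,lat,along])
    return o+RT@t, R.from_matrix(RT@G).as_euler("xyz",degrees=True)
E
python3 - <<'E'
from plan import *; from workcell import env
for a,n in((.1,.006),(0,.006),(0,0)):
    p,o=tool(a,n); print(p.round(3),o.round(1),np.round(env.inverse_kinematics(p,o),1))
up=TG+[0,0,.13]; go=R.from_matrix(RG).as_euler("xyz",degrees=True)
env.gripper_to(.5,30)
env.goto(up,go)
h=env.move_straight(TG,rate=.15,force_limit=12); print("touch",h)
if not h:
    env.gripper_to(0,30); s=env.read_state(); print(s["opening"],s["finger_force"],s["force"],s["position"]-TG)
    env.move_straight(TG+[0,0,.15],rate=.12)
    s=env.read_state(); print(s["opening"],s["force"],s["clock"])
    import cv2; cv2.imwrite("pics/lift.png",env.grab_frame("side")["image"][150:320,150:400])
E
```

```text
[0.476 0.051 0.191] [160.    0.   77.2] [ 33.4   0.4 -44.4  26.3 -33.9 113.4]
[0.509 0.044 0.097] [160.    0.   77.2] [ 21.5  11.1 -54.8  56.9 -13.3  91.1]
[0.504 0.045 0.095] [160.    0.   77.2] [ 20.9  10.8 -56.   60.2 -12.6  88.4]
touch False
0.11130392201194894 29.978448087349534 [-0.34136655 -0.17545464  1.64360796] [6.52267037e-06 1.14424647e-04 1.33854761e-04]
0.109959105096496 [ 0.07253813 -0.36657694 -1.95456453] 11.7667
```

View pics/lift.png

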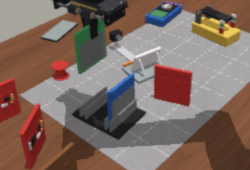

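```bash
python3 - <<'E'
from plan import *; from workcell import env
import cv2
p,o=tool(.1,.008); env.goto(p,o)
print(env.read_state()["joint_positions"].round(1))
def st(a,n,fl,rate):
    p,o=tool(a,n); h=env.move_straight(p,o,rate=rate,force_limit=fl); s=env.read_state()
    d=RT.T@(s["position"]-p); print(a,n,h,"err",d.round(4),"F",(RT.T@s["force"]).round(1),round(s["clock"],1),s["joint_positions"].round(1))
st(.03,.006,8,.08)
st(.005,.006,8,.05)
for n in("wrist","side"):
    f=env.grab_frame(n); cv2.imwrite(f"pics/pre_{n}.png",f["image"])
a=cv2.imread("pics/pre_wrist.png"); b=cv2.imread("pics/pre_side.png")[150:270,220:360]
cv2.imwrite("pics/pre.png",np.hstack([cv2.resize(a,(400,300)),cv2.resize(b,(350,300))]))
E
```

```text
[ 33.2   0.5 -43.9  26.1 -34.  113.7]
0.03 0.006 False err [0.0004 0.0004 0.0002] F [-1.1 -1.  -1.6] 13.8 [ 27.6   7.9 -50.8  39.9 -20.2 103.2]
0.005 0.006 False err [0.0004 0.0002 0.0004] F [-1.2  0.1 -2.2] 14.5 [ 23.   10.5 -54.1  52.8 -14.5  94. ]
```

View pics/pre.png

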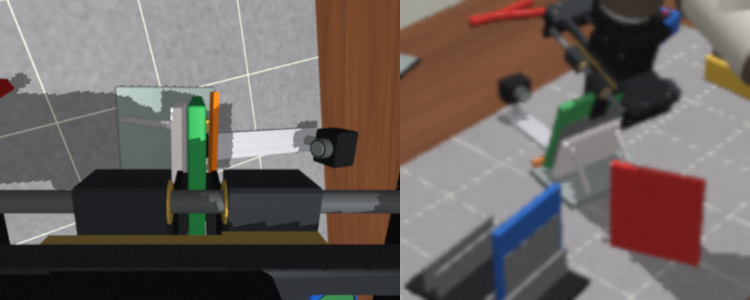

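```bash
python3 - <<'E'
from plan import *; from workcell import env
import cv2
def st(a,n,fl,rate):
    p,o=tool(a,n); h=env.move_straight(p,o,rate=rate,force_limit=fl); s=env.read_state()
    d=RT.T@(s["position"]-tool()[0]); print(a,n,h,"at",d.round(4),"F",(RT.T@s["force"]).round(1),round(s["clock"],1),s["joint_positions"][4].round(1)); return d
d=st(.005,-.004,4,.02)
d=st(-.006,d[0],4,.02)
d=st(d[2],d[0]-.004,3,.02)
s=env.read_state(); print(s["opening"],s["finger_force"])
f=env.grab_frame("side"); cv2.imwrite("pics/pl.png",f["image"])
f=env.grab_frame("wrist"); cv2.imwrite("pics/plw.png",f["image"])
cv2.imwrite("pics/pl2.png",np.hstack([cv2.resize(f["image"],(400,300)),cv2.resize(cv2.imread("pics/pl.png")[150:270,220:360],(350,300))]))
E
```

```text
0.005 -0.004 True at [-0.0004  0.0004  0.0053] F [ 2.8 -0.1 -0.8] 15.0 -13.7
-0.006 -0.00041707781291125813 True at [ 0.0002  0.0011 -0.0003] F [0.7 0.9 1.3] 15.3 -12.3
-0.0003115269315936807 -0.003804982760801138 True at [-0.0004  0.0011  0.0002] F [ 3.  -0.2 -0.5] 15.5 -12.2
0.11035479809649448 30.008048289455473
```

View pics/pl2.png

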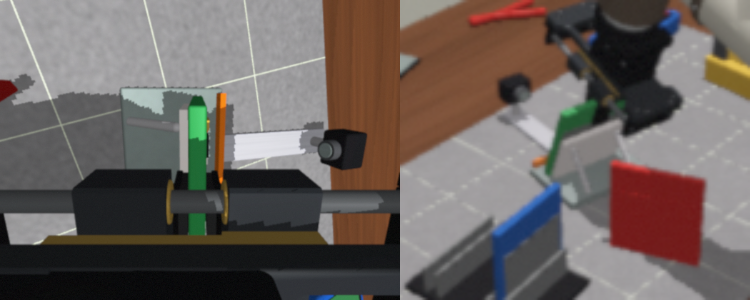

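```bash
python3 - <<'E'
from plan import *; from workcell import env
import cv2,pickle
env.gripper_to(.45)
s=env.read_state(); q=s["position"]+RT[:,2]*.10
env.move_straight(q,rate=.1); env.move_straight(q+[0,0,.15],[180,0,77.2],rate=.2)
f0=env.grab_frame("wrist"); cv2.imwrite("pics/after.png",f0["image"])
env.gripper_to(0)
env.goto([.45,-.20,.32],[180,0,-90]); 
sh={}
f=sh[0]=env.grab_frame("wrist"); 
for t in("station","gauge","paddle_pad"): print(t,[(np.round(d["xyz"],3).tolist(),round(d["score"],2)) for d in env.search_frame(f,t)[:3]])
env.goto([.40,-.16,.32],[180,0,-90]); sh[1]=env.grab_frame("wrist")
for t in("gauge","paddle_pad"): print(t,[(np.round(d["xyz"],3).tolist(),round(d["score"],2)) for d in env.search_frame(sh[1],t)[:3]])
pickle.dump(sh,open("st.pkl","wb")); print(env.read_state()["clock"],f["position"],sh[1]["position"])
m=np.hstack([cv2.resize(x,(400,300)) for x in(f0["image"],f["image"])]); n=np.hstack([cv2.resize(sh[1]["image"],(400,300)),np.zeros((300,400,3),np.uint8)])
cv2.imwrite("pics/ms.png",np.vstack([m,n]))
E
```

```text
station [([0.461, -0.302, 0.094], 0.79)]
gauge [([0.461, -0.297, 0.092], 0.71)]
paddle_pad [([0.465, -0.304, 0.094], 0.74)]
gauge [([0.457, -0.296, 0.093], 0.75)]
paddle_pad [([0.465, -0.301, 0.094], 0.72)]
22.475 [ 0.44962153 -0.26869899  0.48172984] [ 0.39880855 -0.2283644   0.48244668]
```

View pics/ms.png

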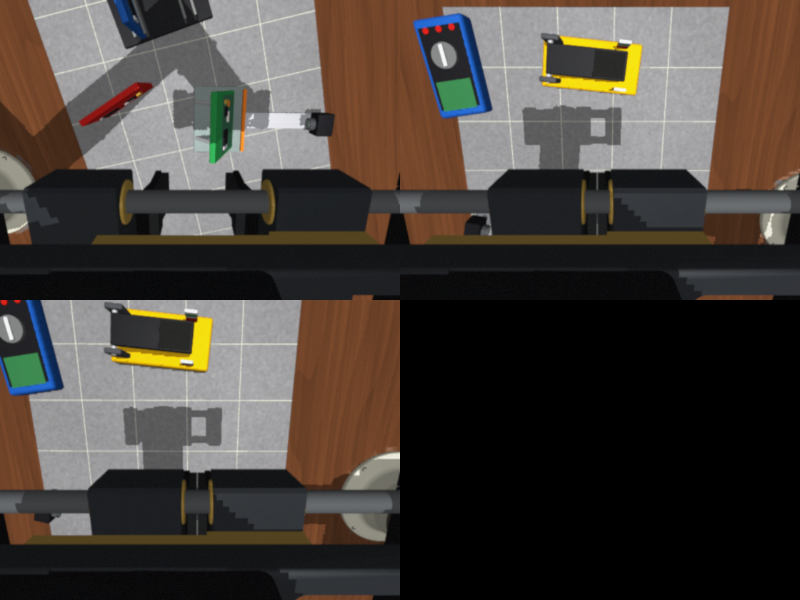

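```bash
python3 - <<'E'
import pickle,cv2,numpy as np
sh=pickle.load(open("st.pkl","rb"))
a=sh[0]["image"][30:150,180:350]; b=sh[1]["image"][0:120,135:305]
z=lambda x:cv2.resize(x,None,fx=4.7,fy=4.7,interpolation=cv2.INTER_CUBIC)[:, :799]
o=cv2.resize(np.vstack([a,b]),None,fx=2.5*4/4,fy=2.5,interpolation=cv2.INTER_CUBIC)
print(o.shape);cv2.imwrite("pics/s.png",o)
E
```

```text
(600, 425, 3)
```

View pics/s.png

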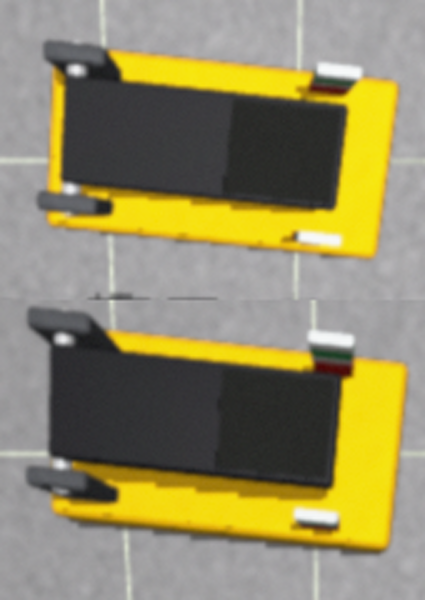

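```bash
python3 - <<'E'
from h import *; import pickle
sh=pickle.load(open("st.pkl","rb"))
A=lambda *q: np.array(q)/2.5+[180,30]
B=lambda *q: (np.array(q)-[0,300])/2.5+[135,0]
m=lambda *q: np.array(q)/1e3
base=((-82.5,-42,42),(-82.5,42,42),(82.5,42,42)); pad=((-54,-22,93),(-54,22,93))
bA,bB=A((399,85),(375,254),(49,222)),B((407,363),(388,544),(54,511))
pA,pB=A((347,103),(334,208)),B((340,376),(331,486))
for nm,ob in(("base",[(sh[0],m(*base),bA),(sh[1],m(*base),bB)]),("pad",[(sh[0],m(*pad),pA),(sh[1],m(*pad),pB)]),("all",[(sh[0],m(*base,*pad),np.r_[bA,pA]),(sh[1],m(*base,*pad),np.r_[bB,pB])])):
  for z in(True,False):
    p,e=fit(ob,[.46,-.29,0,-.1],z); print(nm,z,p.round(4),np.degrees(p[3]).round(2),"rms",e.round(2),"padpt",place(p,m((-28,0,93))).round(4))
E
```

```text
base True [ 0.4588 -0.3031 -0.0124 -0.1013] -5.8 rms 0.91 padpt [[ 0.431  -0.3003  0.0806]]
base False [ 0.4586 -0.3019  0.     -0.1011] -5.79 rms 1.77 padpt [[ 0.4308 -0.2991  0.093 ]]
pad True [ 0.4596 -0.3021 -0.0081 -0.0945] -5.42 rms 0.38 padpt [[ 0.4317 -0.2994  0.0849]]
pad False [ 0.4599 -0.301   0.     -0.0946] -5.42 rms 0.68 padpt [[ 0.432  -0.2984  0.093 ]]
all True [ 0.4591 -0.303  -0.0119 -0.1008] -5.78 rms 0.79 padpt [[ 0.4312 -0.3002  0.0811]]
all False [ 0.4592 -0.3016  0.     -0.1006] -5.77 rms 1.49 padpt [[ 0.4314 -0.2988  0.093 ]]
```

```bash
python3 - <<'E'
from h import *; from workcell import env
import cv2
xy=[.4313,-.2993]; o=[180,0,-5.8]
env.goto([*xy,.16],o); env.move_straight([*xy,.107],rate=.1); env.dwell(.3)
f0=np.mean([env.read_state()["force"][2] for _ in range(3)])
h=env.move_straight([*xy,.083],rate=.012,force_limit=2.5); s=env.read_state(); z0=s["position"][2]
print("touch",h,z0.round(4),f0,s["force"].round(1),s["clock"])
if h:
    env.move_straight([*xy,z0-.008],rate=.02,force_limit=9.5); env.dwell(.3); s=env.read_state(); print(s["position"].round(4),s["force"].round(1))
    h=env.move_straight([*xy,z0-.0112],rate=.015,force_limit=7); env.dwell(.4); print(h)
    for _ in range(3): s=env.read_state(); print(s["position"].round(4),s["force"].round(2),s["clock"]); env.dwell(.1)
    for n in("side","wrist","top"): cv2.imwrite(f"pics/press_{n}.png",env.grab_frame(n)["image"])
E
```

```text
touch True 0.0927 0.6168961261674017 [0.  0.2 3.6] 26.2083
[ 0.431  -0.2993  0.0851] [-1.4  1.4  6.6]
False
[ 0.431  -0.2993  0.0821] [-1.2   1.36  8.46] 27.8
[ 0.431  -0.2993  0.0821] [-2.1   1.16  8.08] 27.9
[ 0.4311 -0.2993  0.0821] [-1.6   1.37  7.98] 28.0
```

```bash
python3 - <<'E'
from workcell import env
print(env.close_job())
E
```

```text
the job is handed in; nothing more can be done
None
```

I handed the job in at about 28 s: the green panel is released on the inspection rest with its component side to the camera, and the gripper is holding the paddle at about half-way. The paddle position comes from touch height and an 8 N push (pad down 11 mm), because I had used up my picture views and did not check the green band by eye.

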